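# Shut the filter housing and start its cover bolt

### The job

Close the filter housing: press its hinged cover down until both catches snap and hold it shut by themselves, and take your hand off it. Then start the cover bolt without cross-threading it: holding its bar, turn it backward (anticlockwise from above) until you feel it drop off the start of the thread, then forward one full turn. Finish while holding the bar, the bolt started by that one turn and not tightened further, the cover still latched and the things round about left where they are.

Things in the scene. Friction and masses are not known exactly. Their poses are not given: they have to be found in the camera images.
- housing: Fixed aluminium filter housing on a dark steel foot plate (214 x 150 x 10 mm). Origin on the worktop under its middle, x from the bolt side (nearer the robot) to the hinge side, z up. Its box is 136 x 130 mm, rim at z = 50. Brass hose ports reach y = +-105 at z = 30. Two catch posts, 16 x 18 mm, with spring balls stand at x = -66, y = +-48 mm, up to z = 68 mm.
- boss (a point): Middle of the top of the threaded boss (37 mm round) in front of the box, at x = -65, y = 0, z = 50 mm of the housing. With the cover shut the bolt stands upright on this axis, in the ear at the cover's front edge.
- cover_hinge (a point): Middle of the cover's hinge axis, which runs along the housing's y, at x = 96, z = 39 mm of the housing. Shut, the cover is a plate 128 mm wide from x = -46 to 86 mm, top at z = 60 mm; behind x = -24 mm it has a raised field (z = 63 mm), and a vent plug at x = 55, y = 0 up to z = 72 mm.
- cover (a joint): Opening angle of the cover in rad: 0 is flat shut, it grows as the cover rises. A balance spring carries it half open at the start (0.35 to 0.75) and lifts it again to about 0.3 if it is let go unlatched; latched it reads under 0.02. Snapping it shut takes about 12 N straight down at a press pad.
- pad_left (a point): Press pad: a free flat place on the cover's top near its front edge, on the +y side of the bolt. It moves with the cover; when shut it lies at x = -30, y = 48, z = 60 mm of the housing.
- pad_right (a point): The same on the -y side of the bolt; when shut at x = -30, y = -48, z = 60 mm of the housing. Pressing one pad shuts both catches.
- bolt_bar (a point): Middle of the black T-bar on the captive bolt: 44 mm long (x of this frame), 13 mm wide (y; grip here), 24 mm high; a 25 mm collar below. The bolt (90 g) slides and turns freely in the cover. Cover shut, this point is 97 mm over the worktop when the bolt stands on the very start of the thread: up to 2 mm lower at first, 97 at the start, 91 after the drop, 85 one turn later, 79 tightened fully.
- bolt (a joint): Turn of the bolt in rad, growing clockwise from above (tightening); right-handed single thread, 6 mm a turn. It starts at 0.4 to 1.7; turned back, it climbs to reading 0 and drops 6 mm, clear within 0.2 past it. At 0 the bar lies along the housing's x. If the fingers carry the bolt, push it down (under 5 N) so that it does come down the 6 mm before it is turned forward.
- flask: Small conical glass flask, 62 mm wide, 101 mm high, behind the housing; bystander. Origin at the middle of its foot.
- wash_bottle: White wash bottle with a bent spout, 75 x 97 x 218 mm, behind the housing; bystander. Origin at the middle of its foot.
- tweezers: Steel tweezers, 131 mm long, lying to the right of the housing, pointing away from the robot; bystander. Origin at their middle.

How it is judged (in metres and radians):
On the way, in this order (a step that is already met when the one before it is completed fails the run):
1. the cover is held shut by its catches, with the hand off it (value of joint cover below 0.025 rad and contact force between each of the arm, the fingers and cover below 0.2 N), for 0.2 s.
2. the bolt has been turned back past the start of the thread and has dropped (value of joint bolt below 0.2 rad and z of bolt_bar in the frame of housing below 0.0928 m and value of joint cover below 0.025 rad), for 0.05 s.
At the end, for the whole second after the job is handed in: The cover is latched (under 0.025 rad), the bolt is one turn into the thread after its drop (bar 83.2 to 86.8 mm above the worktop, about +-0.3 turn), at rest, and the fingers still hold its bar (more than 3 N) (value of joint cover below 0.025 rad and z of bolt_bar in the frame of housing between 0.0832 and 0.0868 m and velocity of joint bolt between -0.1 and 0.1 rad/s and contact force between the fingers and bolt above 3 N); the arm keeps its last pose, push and grip.
It fails at once if a bystander is pushed away (distance of any of flask, wash_bottle, tweezers from where it was at the start of the episode above 0.03 m).
It also fails if it takes over 72 s, if anything falls off the work surface, if the arm or the gripper's body presses on something with over 40 N, if the wrist force passes 120 N, or if a joint passes its speed limit or range.

### The arm

A 6-joint arm with a two-finger parallel gripper is mounted at the origin on a cart in front of the work surface, level with it; the furniture and walls round the work are solid. World frame = base frame: x ahead of the robot, y to its left, z up, the work surface at z = 0. Lengths are in m, angles in degrees, forces in N, time in s.
With the tool pointing down it reaches from about 0.275 to 0.725 m from the base axis. Payload 15.9 kg.
Tool frame: the origin (TCP) lies midway between the tips of the shut fingers; the grasp point (between the pads) lies 19 mm behind it; z points along the fingers, y is the line along which they close (so a half turn about z gives the same grasp; the last joint's range is limited). The gripper opens to 85 mm and grips with 20 to 120 N. Pads are 22 mm wide; open, the fingers measure 114 mm over their backs; the gripper's body (76 mm by 85 mm) begins 54 mm behind the grasp point. The pads swing forward as they close: fully open they stand 13 mm farther back than shut.
Start: joints at [-76.031, 12.198, -1.971, 75.831, 0, 90], TCP at [0.121, -0.485, 0.231] pointing down, gripper open.
Joint ranges: [-170.91, 170.91], [-42.67, 98.43], [-65.05, 77.54], [-120.47, 116.71], [-90, 82.35], [-180, 180]. Speed limits (degrees/s): [108.29, 108.29, 136.94, 147.25, 180, 180].

### API

Orientations are given as [roll, pitch, yaw] about the fixed x, y, z axes, in that order (R = Rz(yaw) Ry(pitch) Rx(roll)).
In Python, from station import bot gives the robot as it stands. Calls block until the motion is done:
- bot.move_to(position, orientation): joint-space move of the TCP to a pose.
- bot.move_l(position, attitude=None, rate=0.15, until_force=None): straight line of the TCP; attitude=None keeps the orientation; rate is the mean speed in m/s. With until_force (N) it stops when the force on the tool has changed by that much, and returns True; else False.
- bot.set_joints(angles): joint-space move.
- bot.gripper_to(opening): finger opening in m; the grip force is fixed at half the most; returns when the fingers have stopped.
- bot.dwell(seconds).
- bot.ik(position, orientation): joint angles nearest the present ones, or None.
- bot.get_state(): the state.
- bot.camera(name): name is "scene" or "top"; returns the picture (384x512x3 uint8, blue, green, red); there is no depth.
- bot.get_calibration(name): a dict with "mtx" (3x3 intrinsics, pixels), "rvec" (rotation vector, rad) and "tvec" (3), from world to camera coordinates, as OpenCV has them. Camera axes: x right, y down, z forward; pixel columns grow to the right and rows downward; lengths in m; the calibration is good to about 2 mm. A picture is of the moment at which its call begins. get_calibration takes no time and is no camera call.
A pose or a line that the arm cannot do raises bot.MotionError and nothing moves.
- bot.job_done(): hands the job in; it is judged then, once.
The state is a dict: "time_s": time; "qpos": joint angles; "joint_velocities": joint speeds; "joint_efforts": joint torques, N m; "ee_pos": TCP position; "tcp_rot": TCP orientation; "ft_force": force on the tool from outside, world axes, zero at the start; "torque": the same for the moment, N m; "gripper_width": finger opening in m; "grasp_force": force on a finger pad.
Only numpy, scipy, OpenCV 4.12 (cv2) and the standard library are available. Lean on these libraries where they do the work, as an engineer would, in place of code of your own. Each camera call takes 0.05 s, during which the arm holds its last target. There are 200 camera calls.

## Working session

There is one attempt and no reset: what is moved stays moved. The work goes in short steps, each a Python script; the robot and the scene stay as the last script left them, time stands still between calls to the robot, and variables do not carry over. Pictures are saved under pics/ and viewed, at most 10 in all, crops included, and the job is handed in when it is done.

```bash
ls; mkdir -p pics; python3 - <<'E'
from station import bot
import cv2
for n in("scene","top"):
    cv2.imwrite(f"pics/{n}0.png",cv2.resize(bot.camera(n),(768,576),interpolation=cv2.INTER_CUBIC)); c=bot.get_calibration(n); print(n,c)
print(bot.get_state())
E
```

```text
pics
scene {'mtx': array([[430.26527235,   0.        , 252.74276983],
       [  0.        , 430.26527235, 183.19862422],
       [  0.        ,   0.        ,   1.        ]]), 'rvec': array([ 2.15634838,  0.16007921, -0.09809572]), 'tvec': array([-0.59520812, -0.00678167,  1.35687775])}
top {'mtx': array([[348.28498474,   0.        , 258.17776954],
       [  0.        , 348.28498474, 193.30650284],
       [  0.        ,   0.        ,   1.        ]]), 'rvec': array([ 2.16352246, -2.15254028,  0.1328492 ]), 'tvec': array([-0.06237303,  0.6325348 ,  0.87129606])}
{'time_s': 0.1, 'qpos': array([-7.60306258e+01,  1.22216481e+01, -2.00244752e+00,  7.58294246e+01,
       -2.81608554e-03,  8.99993807e+01]), 'joint_velocities': array([ 0.06306077, -0.17591266,  0.10683906,  0.0554231 , -0.05517546,
        0.09112312]), 'joint_efforts': array([-2.90902397e-03, -6.87251973e+01,  4.87804914e+01,  1.22625218e-02,
       -4.04921263e-05,  3.57789361e-05]), 'ee_pos': array([ 0.12062014, -0.48494919,  0.23088378]), 'tcp_rot': array([-1.79946480e+02,  2.81550583e-03,  1.39699961e+01]), 'ft_force': array([ 0.03206938,  0.04524541, -0.80651556]), 'torque': array([ 0.01949677, -0.00298682, -0.00596398]), 'grasp_force': 0.0, 'gripper_width': 0.08560962465585899}
```

View pics/scene0.png

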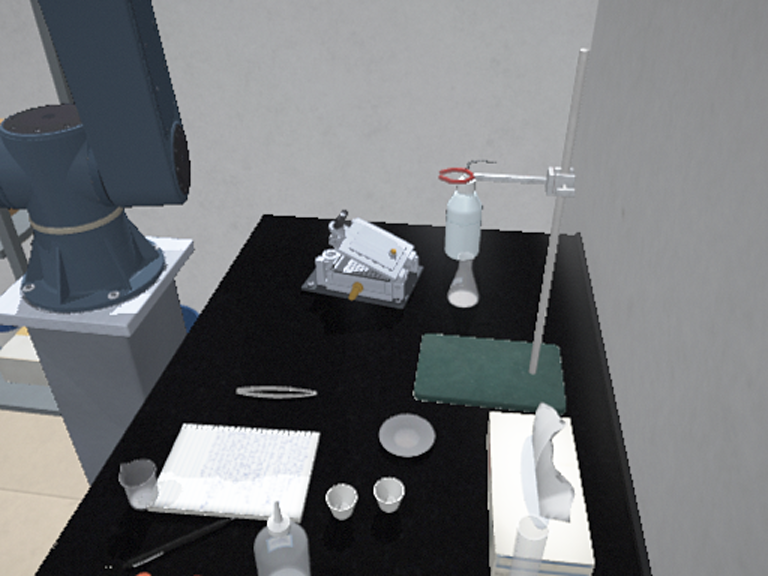

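View pics/top0.png

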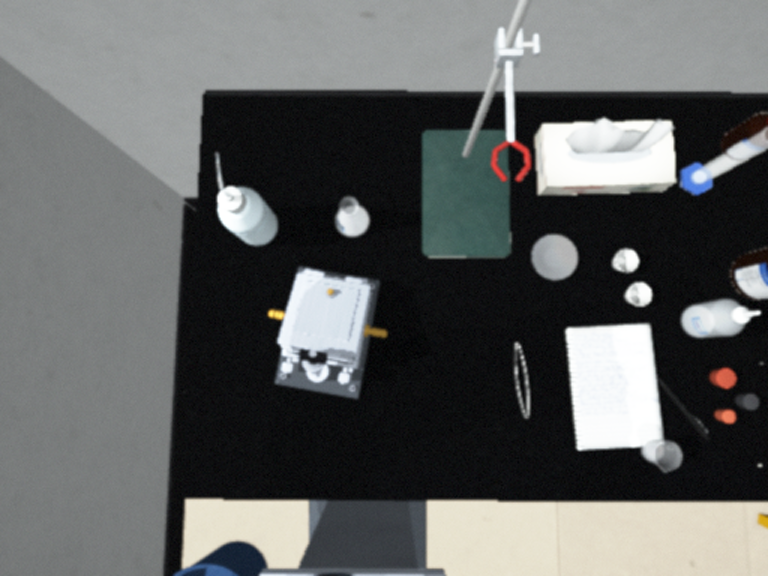

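Scene: housing at about (365,262), with the cover half open, flask at (463,285) and wash bottle behind. Top: foot plate spans about (275,265)–(380,398), with ports at (270,314) and (385,333) and the flask at (352,217). I'll enlarge the housing.

```bash
python3 - <<'E'
from station import bot
import cv2,numpy as np
a=bot.camera("top")[170:275,170:270]; b=bot.camera("scene")[130:210,195:290]
cv2.imwrite("pics/t1.png",np.hstack([cv2.resize(a,None,fx=5.5,fy=5.5,interpolation=cv2.INTER_CUBIC)]))
cv2.imwrite("pics/s1.png",cv2.resize(b,None,fx=7,fy=7,interpolation=cv2.INTER_CUBIC))
E
```

```text
(no output)
```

View pics/t1.png

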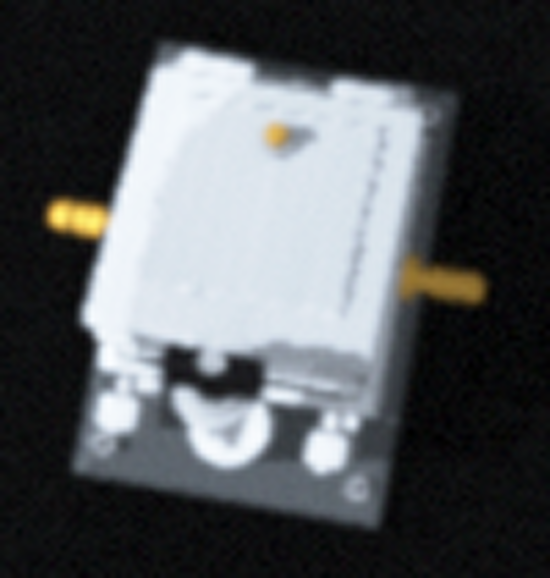

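View pics/s1.png

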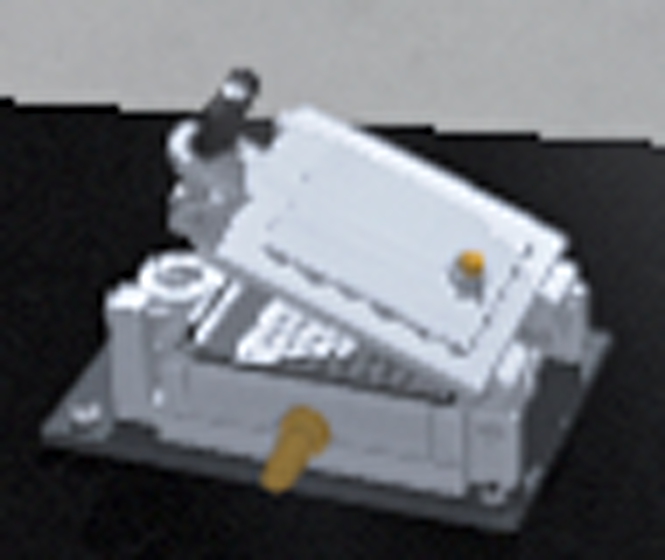

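```bash
cat > fit.py <<'E'
from station import bot
import cv2,numpy as np
from scipy.optimize import least_squares
C={n:bot.get_calibration(n) for n in("top","scene")}
def proj(n,P): c=C[n]; return cv2.projectPoints(np.atleast_2d(P).astype(float),c["rvec"],c["tvec"],c["mtx"],None)[0][:,0]
off={"top":(170,170,5.5),"scene":(195,130,7)}
obs=[("top",(73,472),(-.107,.075,.01)),("top",(379,527),(-.107,-.075,.01)),("top",(458,92),(.107,-.075,.01)),("top",(161,40),(.107,.075,.01)),
("top",(118,412),(-.066,.048,.068)),("top",(326,450),(-.066,-.048,.068)),("top",(228,430),(-.065,0,.05)),
("scene",(42,430),(-.107,-.075,.01)),("scene",(517,517),(.107,-.075,.01)),("scene",(127,297),(-.066,-.048,.066)),("scene",(180,275),(-.065,0,.05)),
("top",(275,132),"plug"),("scene",(470,258),"plug")]
def W(p,q):
    c,s=np.cos(p[2]),np.sin(p[2]); return np.array([p[0]+c*q[0]-s*q[1],p[1]+s*q[0]+c*q[1],q[2]])
def cov(p,x,y,z):
    a=p[3]; dx,dz=x-.096,z-.039   # rises at front (dx<0)
    return W(p,(.096+dx*np.cos(a)+dz*np.sin(a),y,.039-dx*np.sin(a)+dz*np.cos(a)))
def res(p):
    r=[]
    for n,u,q in obs:
        o=off[n]; px=(np.array(u)+.5)/o[2]-.5+o[:2]
        P=cov(p,.055,0,.071) if q=="plug" else W(p,q)
        r.append(proj(n,P)[0]-px)
    return np.ravel(r)
if __name__=="__main__":
    s=least_squares(res,[.5,.1,-.17,.5],loss="soft_l1"); print(s.x,np.degrees(s.x[2])); print(res(s.x).reshape(-1,2).round(2))
    np.save("p.npy",s.x)
    p=s.x
    for y in(.048,-.048): print("pad",cov(p,-.03,y,.06))
    print("boss",W(p,(-.065,0,.05)),"bar up",cov(p,-.065,0,.096))
E
python3 fit.py
```

```text
[ 0.55982629  0.04815294 -0.16882103  0.31412022] -9.672732572672377
[[-0.54  1.28]
 [-0.23  1.3 ]
 [-0.35  0.98]
 [-0.81  0.95]
 [ 0.19 -1.04]
 [ 0.35 -1.18]
 [ 0.2  -1.54]
 [-1.31  0.01]
 [-0.61  0.59]
 [ 1.62  0.81]
 [ 0.74  0.39]
 [-0.03  0.21]
 [ 0.63  0.73]]
pad [0.5507918  0.09838504 0.0979039 ]
pad [0.53466186 0.00374982 0.0979039 ]
boss [0.49575036 0.05907426 0.05      ] bar up [0.5208778  0.05479145 0.14295667]
```

```bash
cat > fit2.py <<'E'
import fit; from fit import *
ex=[("scene",(300,106),(-.046,.064,.06)),("scene",(220,247),(-.046,-.064,.06)),("scene",(568,245),(.086,.064,.06)),("scene",(482,387),(.086,-.064,.06)),("top",(275,132),(.055,0,.071)),("scene",(470,256),(.055,0,.071))]
base=[o for o in obs if o[2]!="plug"]
def res(p):
    r=[]
    for k,(n,u,q) in enumerate(base+ex):
        o=off[n]; px=(np.array(u)+.5)/o[2]-.5+o[:2]
        q=np.array(q,float)
        if k<len(base) and q[2]==.01: q[0]+=p[4]
        P=cov(p,*q) if k>=len(base) else W(p,q)
        r.append(proj(n,P)[0]-px)
    return np.ravel(r)
s=least_squares(res,[.55,.05,-.17,.5,0],loss="soft_l1"); p=s.x; print(p,np.degrees(p[2])); print(res(p).reshape(-1,2).round(2))
np.save("p.npy",p)
for y in(.048,-.048): print("pad",cov(p,-.03,y,.06))
print("boss",W(p,(-.065,0,.05)),"bar up",cov(p,-.065,0,.096))
from itertools import product
ims=[]
for n in("top","scene"):
    o=off[n]; f=o[2]
    im=bot.camera(n)[o[1]:o[1]+(105 if n=="top" else 80),o[0]:o[0]+(100 if n=="top" else 95)]
    f=4; im=cv2.resize(im,None,fx=f,fy=f,interpolation=cv2.INTER_CUBIC)
    def poly(P,col):
        uv=((proj(n,np.array(P))-o[:2]+.5)*f-.5).round().astype(np.int32); cv2.polylines(im,[uv],True,col,1)
    R=lambda x0,x1,y0,y1:[(x0,y0),(x1,y0),(x1,y1),(x0,y1)]
    poly([W(p,(x+p[4],y,.01)) for x,y in R(-.107,.107,-.075,.075)],(0,0,255))
    for s_ in(1,-1): poly([W(p,(x,y,.068)) for x,y in R(-.074,-.058,s_*.048-.009,s_*.048+.009)],(0,255,0))
    poly([W(p,(-.065+.0185*np.cos(t),.0185*np.sin(t),.05)) for t in np.linspace(0,6.2,20)],(255,0,255))
    poly([cov(p,x,y,.06) for x,y in R(-.046,.086,-.064,.064)],(255,0,0))
    ims.append(im)
h=max(i.shape[0] for i in ims); ims=[cv2.copyMakeBorder(i,0,h-i.shape[0],0,0,0) for i in ims]
cv2.imwrite("pics/ov.png",np.hstack(ims))
E
python3 fit2.py
```

```text
[ 0.55672215  0.04857508 -0.17064158  0.36257248  0.00622562] -9.777042458828536
[[-0.32  0.05]
 [-0.06  0.16]
 [-0.04 -0.07]
 [-0.47 -0.19]
 [-0.06  0.18]
 [ 0.11  0.11]
 [-0.04 -0.31]
 [-0.39  0.17]
 [ 0.35  0.84]
 [ 0.61  0.63]
 [-0.21  0.23]
 [ 0.32 -0.58]
 [-3.85 -0.04]
 [ 0.41 -1.05]
 [ 0.19  1.08]
 [-0.08  0.56]
 [ 0.28  0.6 ]]
pad [0.55072169 0.09831649 0.1033245 ]
pad [0.53441949 0.00371079 0.1033245 ]
boss [0.49266621 0.05961303 0.05      ] bar up [0.52290437 0.05440247 0.14939787]
```

View pics/ov.png

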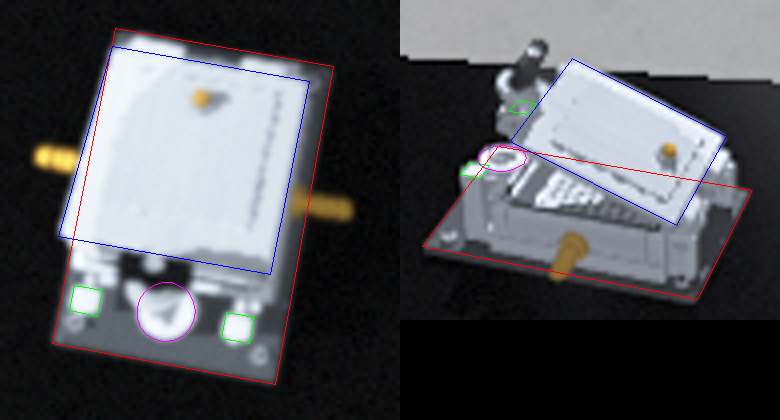

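Overlay: the red foot plate, green posts, magenta boss and blue cover outlines all sit on the image, so the pose fit is good. Next I press the right pad along its arc.

```bash
cat > press.py <<'E'
from fit import *
p=np.load("p.npy"); yaw=np.degrees(p[2]); O=[180,0,yaw]
def pt(a,dz=0): q=p.copy(); q[3]=a; return cov(q,-.034,-.052,.06)+[0,0,dz]
bot.gripper_to(0); A=p[3]
bot.move_to(pt(A,.07),O); bot.move_l(pt(A,.02),O)
f0=bot.get_state()["ft_force"]
for a in (.36,.28,.2,.12):
    bot.move_l(pt(a),rate=.06); s=bot.get_state(); print(a,(s["ft_force"]-f0).round(1),s["ee_pos"].round(4))
hit=bot.move_l(pt(0,-.005),rate=.03,until_force=25); s=bot.get_state(); print(hit,(s["ft_force"]-f0).round(1),s["ee_pos"].round(4))
e=s["ee_pos"]; bot.move_l(e+[0,0,.01],rate=.05); bot.dwell(.3)
s=bot.get_state(); print((s["ft_force"]-f0).round(1))
bot.move_l(e+[0,0,.1]); 
e=W(p,(-.20,-.1,.2)); bot.move_to(e,O); bot.gripper_to(.085); print(bot.get_state()["time_s"],bot.get_state()["qpos"])
a=bot.camera("top"); b=bot.camera("scene"); np.savez("after.npz",a=a,b=b)
f=8; a=a[215:265,185:235]; b=b[130:190,205:255]
cv2.imwrite("pics/a2.png",np.hstack([cv2.resize(a,(400,400),interpolation=cv2.INTER_CUBIC),cv2.resize(b[:50],(400,400),interpolation=cv2.INTER_CUBIC)]))
E
python3 press.py
```

```text
0.36 [0.2 0.2 0.2] [5.297e-01 4.000e-04 1.043e-01]
0.28 [-0.2  0.4  0.3] [0.5247 0.0013 0.0949]
0.2 [-1.  -0.1  0.1] [0.5206 0.002  0.085 ]
0.12 [-0.4  0.1  0.5] [0.5174 0.0025 0.0751]
True [-5.1  0.6 15. ] [0.5152 0.003  0.0599]
[0.4 0.7 0.2]
10.275 [-2.67320556e+00 -5.79464673e+00 -2.57353980e+01  7.00568554e+01
 -3.25203690e-04 -1.72899706e+02]
```

View pics/a2.png

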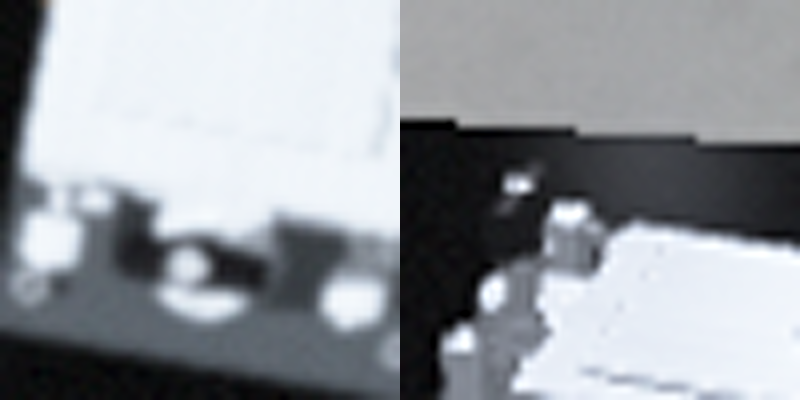

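Top crop: cover shut, with the dark bar running from about (118,240) to (270,272), almost along housing y. I'll measure its angle from the dark pixels.

```bash
python3 - <<'E'
from fit import *
d=np.load("after.npz"); p=np.load("p.npy"); g=cv2.cvtColor(d["a"],6)
u,v=proj("top",W(p,(-.065,0,.1)))[0]; print(u,v)
print("cols",range(196,226)); 
for r in range(236,257): print(r,g[r,196:226])
for th in (1.3,1.45,1.57,1.7):
    print(th,[proj("top",W(p,(-.065+s*.022*np.cos(-th),s*.022*np.sin(-th),.107)))[0].round(1) for s in(-1,1)])
E
```

```text
208.2013524973558 248.1285776427897
cols range(196, 226)
236 [236 237 238 240 241 243 243 244 244 244 245 244 244 243 243 244 244 243
 242 242 244 244 244 244 245 244 245 244 244 244]
237 [223 211 213 219 228 234 238 240 241 242 243 243 243 242 242 243 243 242
 242 243 243 244 244 244 245 244 245 244 244 245]
238 [214 200 185 173 175 192 218 227 232 236 240 241 241 241 242 243 242 242
 242 241 244 244 244 244 245 244 244 244 244 245]
239 [230 228 199 148 116 136 174 203 214 227 238 240 241 241 242 243 242 241
 240 242 242 243 242 242 243 244 244 244 244 244]
240 [229 227 201 135  81  80 101 124 158 211 236 241 242 242 244 243 243 242
 241 243 243 242 238 234 234 239 241 241 243 243]
241 [173 175 157 107  72  62  62  84 142 214 238 243 244 245 247 247 245 242
 242 242 241 240 229 201 199 215 224 230 232 235]
242 [120 120 109  88  62  60  57  89 169 230 242 245 244 243 245 245 240 240
 241 240 237 231 211 161 147 161 167 175 187 199]
243 [109 102  98  78  59  54  54  87 171 228 233 231 222 216 216 217 221 233
 234 230 219 196 169 121  96  97 108 113 128 142]
244 [107 101  91  68  51  4
[... 1129 characters left out ...]
102 101  99 100  98  99 104 131 174 210 222 226 233 237 232 225
 199 149 107  88  82  77  76  74  75  74 105 184]
254 [102 101  98  98 102 100 101 100 100 105 120 144 169 192 208 209 193 169
 140 115 100  99  96  96  95  96  95  94 105 149]
255 [101 101 101 100  99 100 103 101 101 100 101 106 117 130 138 138 128 110
 104 100 102 100 103 103 100 103 102  99 104 116]
256 [ 95  98 102  97 100 101 102 100 101 101 102 101 104 105 104 104 102 100
 102 102 101 100 102 103 103 104 101 103 102 101]
1.3 [array([198.5, 249.1]), array([217. , 247.3])]
1.45 [array([198.5, 247.7]), array([217. , 248.7])]
1.57 [array([198.7, 246.6]), array([216.9, 249.9])]
1.7 [array([199. , 245.4]), array([216.6, 251. ])]
```

```bash
cat > grip.py <<'E'
from fit import *
p=np.load("p.npy"); b=W(p,(-.065,0,0)); yh=np.degrees(p[2]); th=1.53
j1=np.degrees(np.arctan2(b[1],b[0])); q6=j1+180-(yh-np.degrees(th))-360+0
q6=(q6+180)%360-180; print("q6 candidate",q6)
if q6>0: q6-=180
yaw=j1+180-q6
bot.gripper_to(.05)
up=[b[0],b[1],.15]; O=[180,0,(yaw+180)%360-180]
q=np.array(bot.ik(up,O)); print(q.round(1))
q0=bot.get_state()["qpos"]
bot.set_joints(q); bot.move_l([b[0],b[1],.087],O,rate=.06)
s=bot.get_state(); print(s["qpos"].round(1),s["ft_force"].round(1)); 
bot.gripper_to(0); s=bot.get_state(); print(s["gripper_width"],s["grasp_force"],s["ft_force"].round(1),s["torque"].round(2),s["ee_pos"].round(4),s["time_s"])
E
python3 grip.py
```

```text
q6 candidate -75.66111744467565
[  6.9  13.5 -12.2  64.3   0.  -75.7]
[  6.9  16.1 -18.4  55.5  -0.  -75.7] [-0.1  0.6  0.3]
0.011296909874615766 62.17889070510864 [ 3.6 -0.4  1.5] [ 0.03 -0.95 -0.02] [0.4934 0.0597 0.0874] 13.9417
```

```bash
cat > back.py <<'E'
from fit import *
p=np.load("p.npy"); b=W(p,(-.065,0,0)); j1=np.degrees(np.arctan2(b[1],b[0]))
z0=.087; q60=-75.66
def pose(q6,z): return [b[0],b[1],z],[180,0,(j1+180-q6+180)%360-180]
def show(t=""):
    s=bot.get_state(); print(t,s["qpos"][5].round(1),s["ee_pos"].round(4),s["ft_force"].round(1),s["torque"].round(2),round(s["gripper_width"],4),round(s["time_s"],1))
if __name__=="__main__":
    for q6 in (-95,-115,-135,-155,-170,-176):
        z=z0+.006*min((q60-q6)/360,1.53/6.283); bot.move_to(*pose(q6,z)); show()
    h=bot.move_l([b[0],b[1],z-.0065],rate=.02,until_force=4); show(h)
E
python3 back.py
```

```text
-95.0 [0.4937 0.0596 0.0878] [ 7.7 -1.   0.6] [-0.06 -1.42 -0.05] 0.0117 14.4
 -115.0 [0.4942 0.0597 0.0882] [ 9.4 -0.2 -0. ] [ 0.03 -1.88  0.01] 0.0112 14.8
 -135.0 [0.4945 0.0599 0.0887] [10.9  1.4  0.6] [ 0.32 -2.27  0.04] 0.0118 15.2
 -155.0 [0.4947 0.0602 0.0891] [10.9  4.1 -1.2] [ 0.73 -2.56 -0.02] 0.0121 15.6
 -170.0 [0.4948 0.0604 0.0893] [11.9  5.9 -0.6] [ 1.05 -2.71  0.03] 0.0117 16.0
 -176.1 [0.4949 0.0605 0.0894] [12.6  7.  -0.4] [ 1.34 -2.74 -0.02] 0.0113 16.2
True -176.0 [0.4953 0.0607 0.0828] [2.1 2.2 3.4] [ 0.37 -0.55 -0.02] 0.0115 16.6
```

```bash
cat > fwd.py <<'E'
import back; from back import *
back.b=np.array([.4953,.0607,0]); back.j1=np.degrees(np.arctan2(.0607,.4953))
bot.dwell(.3); show("dwell"); z0=bot.get_state()["ee_pos"][2]
n=0
for q6 in np.linspace(-176,178,13)[1:]:
    P,O=pose(q6,z0-.006*(q6+176)/360)
    q=bot.ik(P,O); assert q is not None and abs(q[5]-q6)<3,(q,q6)
    bot.move_to(P,O); show()
bot.dwell(.5); show("end")
cv2.imwrite("pics/e.png",np.hstack([cv2.resize(bot.camera(n)[o[1]:o[1]+50,o[0]:o[0]+50],(400,400),interpolation=cv2.INTER_CUBIC) for n,o in (("top",(185,215)),("scene",(205,135)))]))
E
python3 fwd.py
```

```text
dwell -176.0 [0.4953 0.0606 0.0827] [3.7 3.4 4.9] [ 0.56 -0.82 -0.02] 0.0114 16.9
 -146.7 [0.4952 0.0604 0.0822] [ 1.9 -2.5  2.2] [-0.66 -0.43 -0.02] 0.0117 17.5
 -117.1 [0.4947 0.0601 0.0816] [-0.8 -5.8  5.8] [-1.4   0.38  0.07] 0.0118 18.0
 -87.6 [0.4941 0.06   0.0809] [-3.8 -7.3  6.5] [-1.36  0.96 -0.02] 0.0117 18.6
 -58.1 [0.4935 0.0602 0.0803] [-7.7 -4.   9.9] [-0.87  1.84  0.04] 0.0117 19.1
 -28.6 [0.4931 0.0606 0.0797] [-10.   -0.9   9.5] [-0.16  2.25 -0.  ] 0.0116 19.7
 0.9 [0.4933 0.0606 0.0792] [-9.3  1.2  7.6] [ 0.2   1.79 -0.02] 0.0117 20.3
 30.4 [0.4933 0.0612 0.0788] [-9.3  4.2  8.1] [0.79 1.96 0.03] 0.0116 20.8
 59.9 [0.4935 0.0615 0.0783] [-7.9  6.4  6.4] [ 1.38  1.7  -0.03] 0.0115 21.4
 89.4 [0.4939 0.0618 0.078 ] [-4.1  8.9  5.5] [1.85 1.17 0.  ] 0.0115 21.9
 118.9 [0.4944 0.0618 0.0776] [-2.2  8.3  3.6] [ 1.87  0.62 -0.02] 0.0115 22.5
 148.4 [0.4949 0.0616 0.0772] [0.8 7.1 3.9] [ 1.48 -0.05  0.02] 0.0117 23.1
 177.7 [0.4952 0.0612 0.0768] [1.9 6.  1.6] [ 1.28 -0.33 -0.03] 0.0115 23.6
end 177.7 [0.4952 0.0612 0.0768] [2.7 5.7 3.6] [ 1.26 -0.34  0.02] 0.0115 24.1
```

View pics/e.png

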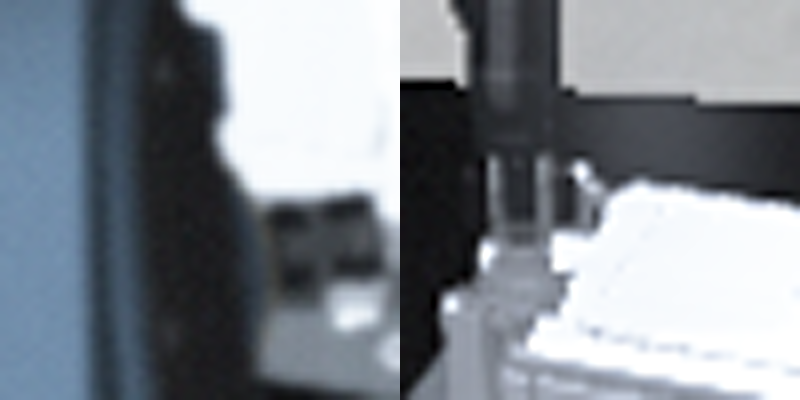

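The view shows the cover flat and the fingers on the bar. The heights agree too: the TCP went down 10.6 mm in all, against about 10.3 mm expected, so the bar is near 85 mm. Handing in.

```bash
python3 -c "
from station import bot
s=bot.get_state();print(s['grasp_force'],s['time_s']);print(bot.job_done())"
```

```text
62.679312229156494 24.2167
the job is handed in; nothing more can be done
None
```

I handed the job in at 24.2 s: cover pressed shut, bolt turned back until it dropped about 6.5 mm, then forward 354° of the full turn. It is still gripped at about 63 N, with the bar at roughly 85 mm as estimated from the TCP height; no verdict was returned.

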